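Put the moulded bracket away in the drawer

ROBOT

A 6-joint arm with a two-finger parallel gripper is mounted at the origin on the work surface. World frame = base frame: x ahead of the robot, y to its left, z up, the work surface at z = 0. Lengths are in m, angles in degrees, forces in N, time in s.
With the tool pointing down it reaches from about 0.375 to 0.9 m from the base axis. Payload 3.1 kg.
Tool frame: the origin (TCP) lies between the finger pads, 19 mm behind the fingertips; this is the grasp point; z points along the fingers, y is the line along which they close (so a half turn about z gives the same grasp; the last joint's range is limited). The gripper opens to 87 mm and grips with 3 to 60 N. Pads are 19 mm wide; open, the fingers measure 117 mm over their backs; the gripper's body (75 mm by 190 mm) begins 51 mm behind the grasp point.
Start: joints at [-87.176, 30.224, 82.088, -0, 67.689, -10.227], TCP at [0.141, -0.609, 0.241] pointing down, gripper open.
Joint ranges: [-176.69, 176.69], [-43.24, 126.21], [12.49, 139.97], [-82, 262], [0, 151.66], [-163.58, 163.58]. Speed limits (degrees/s): [159.86, 159.86, 180, 180, 180, 180].

INTERFACE

Orientations are given as a 3x3 rotation matrix whose columns are the frame's x, y, z axes.
In Python, from rig import bot, vision, workorder gives the robot as it stands.
- The arm moves only by the shell command python3 -m handwheel 'ROWS'. ROWS is JSON, a list of rows, each an object with "delta_rot": the turn, a rotation vector about the tool's x, y, z in rad, a list of three; "xyz": the shift along the tool's x, y, z in mm, a list of three; "hand": the closure, from -1 (fully open) to 1 (shut). A call has exactly 5 rows; each row is the pose to reach, as a shift and turn from the pose commanded when the call began, along the tool's axes at that moment; what a row does not reach only later rows make up. A row lasts 1/8 s, in which the tool goes at most 62.5 mm and 10.7 degrees, less where a joint would pass 70% of its speed; a pose out of reach is approached as far as the arm can. A call with a gripper value outside its range is refused whole. The fingers move at their own pace and stop on an object; the grip force is fixed at half the most. Time passes only in rows, so rows that repeat a pose let the fingers close, or fill a call up. It gives the time, the measured TCP pose, the force, the opening and the grip force at its end, in the units of the state.
- bot.read_state(): the state, without advancing time (a new reading comes with each control period).
- vision.capture(name): name is "scene" or "top"; returns the picture (384x512x3 uint8, red, green, blue); there is no depth.
- vision.camera_model(name): a dict with "camera_matrix" (3x3 intrinsics, pixels), "camera_from_world" (4x4, takes a point from world to camera coordinates). Camera axes: x right, y up, looking along -z (the intrinsics and any distortion apply to the point x, -y, -z); pixel columns grow to the right and rows downward; lengths in m; the calibration is good to about 2 mm. A picture is of the moment at which its call begins. camera_model takes no time and is no camera call.
- workorder.hand_in(): hands the job in; it is judged then, once.
The state is a dict: "time_s": time; "joint_positions": joint angles; "qvel": joint speeds; "tau": joint torques, N m; "position": TCP position; "tcp_rot": TCP orientation; "force": force on the tool from outside, world axes, zero at the start; "moment": the same for the moment, N m; "opening": opening from 0.0 (shut) to 1.0 (fully open); "grasp_force": force on a finger pad.
Only numpy, scipy, OpenCV 4.12 (cv2) and the standard library are available. Lean on these libraries where they do the work, as an engineer would, in place of code of your own. Each camera call takes 0.05 s, during which the arm holds its last target. There are 200 camera calls.

TASK

Lift the moulded plastic bracket out of the open mould, lay it flat in the open top drawer of the black chest with its rib pointing up, and let go of it; set it down rather than dropping it. Then slide the drawer gently until it is fully shut, front flush. Leave the spray can, the hammer and the jar where they are.

Things in the scene. Friction and masses are not known exactly. Their poses are not given: they have to be found in the camera images.
- bracket: White plastic bracket, loose, 0.14 kg: a base plate 60 (x) x 110 (y) x 12 mm with one upright rib across its middle, 60 long (x) x 12 thick (y), standing 32 mm above the plate (44 mm overall). Origin: centre of the underside; z points up through the rib. It starts in the mould cavity, its axes parallel to those of cavity. Grip it by the rib, across y.
- cavity (a point): Centre of the floor of the cavity in the fixed steel mould, which stands on an inclined stand. z points straight out of the mould face, 38 degrees from vertical; y is level; x points up the slope. The cavity is a rectangular pocket 66 (x) x 116 (y) mm, 9 mm deep. Come in and pull the part out along z.
- mould_block: The mould; origin: on the lower half's face, above the cavity's centre; axes as cavity. The face spans x -55 to +75, y -80 to +80 mm. The upper half is fixed open: a plate 160 mm wide, square to the face, from x = +75 to +110 mm, up to z = 132 mm. It leans over the cavity, leaving no room for a tool pointing straight down. A thin stay runs beside it at y = -83 mm.
- drawer (a joint): How far the top drawer is open, m: 0 shut with its front flush, 0.2 fully open. It slides freely with about 2 N of friction.
- drawer_floor (a point): Centre of the top drawer's inner floor; moves with the drawer. z up; the drawer opens to -x. Inside 226 (x) x 214 (y) mm; walls 5 mm thick, 57 mm high above the floor. The front wall's inner face is at x = -113 mm; from there only a length equal to the drawer's opening less 5 mm is uncovered, the rest is under the chest's top (its underside 75 mm above this floor).
- drawer_front (a point): Middle of the upper edge of the top drawer's front, on its outer face; moves with the drawer. -x points out of the face, z up. The front is 246 mm wide and 82 mm high (down from here), plain down to 58 mm below this point, where a pull lip 100 mm wide juts out 15 mm.
- chest: Black plastic chest with two drawers, fixed on the bench, 270 (x) x 250 (y) x 194 mm high; origin: centre of its underside; the drawers open to its -x. The lower drawer is shut and does not move.
- spray_can: Bystander: aluminium spray can standing upright, 64 mm diameter, 190 mm high; origin: centre of the underside. Leave it alone.
- hammer: Bystander: hammer lying on the bench, about 260 mm long along its x; leave it alone.
- jar: Bystander: glass jar with a steel lid, 60 mm diameter, 75 mm high, standing on top of the chest; origin: centre of the underside. Leave it alone.
Things that resemble listed ones, but are neither listed nor needed, are in the scene too. Leave any purple or red look-alike of the bracket alone.

How it is judged (in metres and radians):
On the way, in this order (a step that is already met when the one before it is completed fails the run):
1. the bracket is lifted clear out of the mould, at least 50 mm from the cavity floor (z of bracket in the frame of cavity above 0.05 m and contact force between the fingers and bracket above 0.5 N), for 0.1 s.
2. the bracket lies flat, rib up, on the floor of the drawer and is let go, while the drawer is still open by more than 80 mm (x of bracket in the frame of drawer_floor between -0.118 and 0.118 m and y of bracket in the frame of drawer_floor between -0.112 and 0.112 m and z of bracket in the frame of drawer_floor between -0.01 and 0.012 m and angle between bracket's own z axis and vertical below 0.15 rad and contact force between the fingers and bracket below 0.1 N and value of joint drawer above 0.08 m), for 0.2 s.
At the end, for the whole second after the job is handed in: The drawer is open by less than 6 mm; the bracket rests flat on its floor, rib up (tilt under 0.15 rad, underside within 12 mm of the floor, within the drawer's walls), let go and still (x of bracket in the frame of drawer_floor between -0.118 and 0.118 m and y of bracket in the frame of drawer_floor between -0.112 and 0.112 m and z of bracket in the frame of drawer_floor between -0.01 and 0.012 m and angle between bracket's own z axis and vertical below 0.15 rad and contact force between the fingers and bracket below 0.1 N and value of joint drawer below 0.006 m and linear speed of bracket below 0.02 m/s); the robot touches nothing.
It fails at once if a bystander (spray can, hammer or jar) moved by more than 30 mm (distance of any of spray_can, hammer, jar from where it was at the start of the episode above 0.03 m).
It fails at once if the bracket dropped from more than about 20 mm or thrown (faster than 0.6 m/s without the fingers on it) (contact force between the fingers and bracket below 0.1 N and linear speed of bracket above 0.6 m/s).
It fails at once if the drawer slammed (shutting faster than 0.6 m/s) (velocity of joint drawer below -0.6 m/s).
It also fails if it takes over 48 s, if anything falls off the work surface, if the arm or the gripper's body presses on something with over 40 N, if the wrist force passes 120 N, or if a joint passes its speed limit or range.

## Working session

There is one attempt and no reset: what is moved stays moved. The work goes in short steps, Python scripts to look and compute and a shell command to move; the robot and the scene stay as the last step left them, time stands still between calls to the robot, and variables do not carry over. Pictures are saved under pics/ and viewed, at most 10 in all, crops included, and the job is handed in when it is done.

```bash
mkdir -p pics; ls
python3 - <<'E'
from rig import bot, vision
import cv2
for n in ("scene","top"):
    im=vision.capture(n); cv2.imwrite(f"pics/{n}0.png",im[:,:,::-1])
    m=vision.camera_model(n); print(n,m)
print(bot.read_state())
E
```

```text
pics
scene {'camera_matrix': array([[407.58746481,   0.        , 254.77457862],
       [  0.        , 407.58746481, 197.43860337],
       [  0.        ,   0.        ,   1.        ]]), 'camera_from_world': array([[-0.03644553,  0.9990961 ,  0.02187922,  0.02839861],
       [-0.5976357 , -0.03933763,  0.80080217,  0.23519997],
       [ 0.80093901,  0.01610986,  0.59852918, -1.40372171],
       [ 0.        ,  0.        ,  0.        ,  1.        ]])}
top {'camera_matrix': array([[419.42507555,   0.        , 257.77495583],
       [  0.        , 419.42507555, 192.03452257],
       [  0.        ,   0.        ,   1.        ]]), 'camera_from_world': array([[ 0.00709252, -0.99996464,  0.00451742, -0.02417077],
       [ 0.97964476,  0.00785456,  0.20058526, -0.58524782],
       [-0.20061365,  0.00300282,  0.97966583, -1.0094292 ],
       [ 0.        ,  0.        ,  0.        ,  1.        ]])}
{'time_s': 0.1, 'joint_positions': array([-8.71778929e+01,  3.02759929e+01,  8.21483327e+01, -1.08803531e-03,
        6.76900799e+01, -1.02275720e+01]), 'qvel': array([-0.01291487, -0.10276492, -0.3052814 , -0.1519493 ,  0.10634435,
       -0.04708911]), 'tau': array([-3.14332392e-04, -4.40985918e+01, -1.77151251e+01,  6.34734565e-02,
        5.34281856e-02, -4.29120325e-05]), 'position': array([ 0.14111206, -0.60822324,  0.24034817]), 'tcp_rot': array([[ 9.74173039e-01,  2.25802738e-01, -1.15857350e-04],
       [ 2.25802515e-01, -9.74171058e-01,  1.99346494e-03],
       [ 3.37264964e-04, -1.96814068e-03, -9.99998006e-01]]), 'force': array([ 0.12019074,  0.44530998, -0.38208748]), 'moment': array([ 0.00892346, -0.0307625 , -0.01394361]), 'grasp_force': 0.0, 'opening': 0.9997703273364889}
```

View pics/scene0.png

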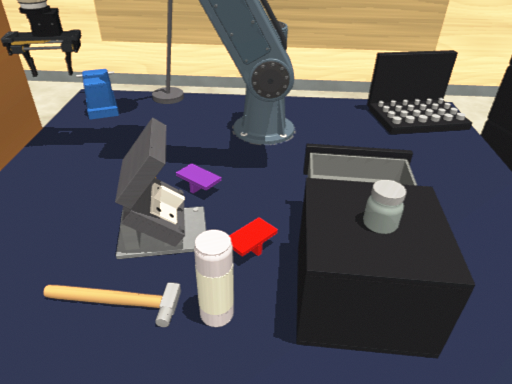

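View pics/top0.png

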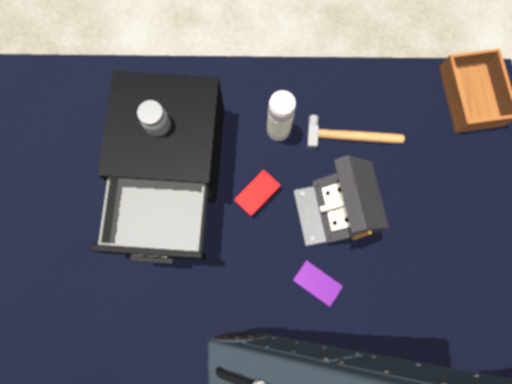

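Scene view: the white part sits in the mould at about (167,203) and the purple and red look-alikes are at (199,176) and (252,237). The chest is at (375,250). Top view: white part (336,206), red (258,193), purple (318,284), can (281,115), hammer (355,135), jar (153,117), open drawer (158,215). The white one in the mould fits the description; I'll confirm it with enlarged crops.

Run:
```python
import cv2, numpy as np
t=cv2.imread("pics/top0.png")[145:255,280:400]; s=cv2.imread("pics/scene0.png")[115:260,105:220]
a=cv2.resize(t,None,fx=3.3,fy=3.3,interpolation=cv2.INTER_CUBIC); b=cv2.resize(s,None,fx=3.3,fy=3.3,interpolation=cv2.INTER_CUBIC)
H=max(a.shape[0],b.shape[0]); a=cv2.copyMakeBorder(a,0,H-a.shape[0],0,0,0); b=cv2.copyMakeBorder(b,0,H-b.shape[0],0,0,0)
cv2.imwrite("pics/crop1.png",np.hstack([a,b]))
t=cv2.imread("pics/top0.png")[60:275,80:235]
cv2.imwrite("pics/crop2.png",cv2.resize(t,None,fx=2.7,fy=2.7,interpolation=cv2.INTER_CUBIC))
```

```text
(no output)
```

View pics/crop1.png

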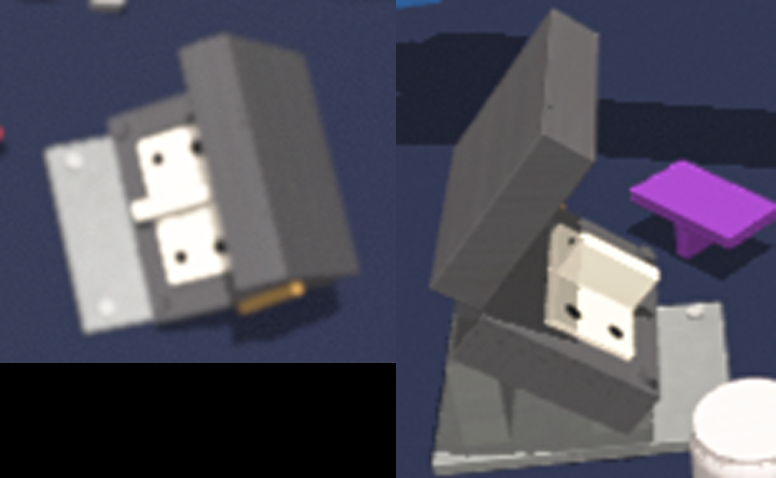

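View pics/crop2.png

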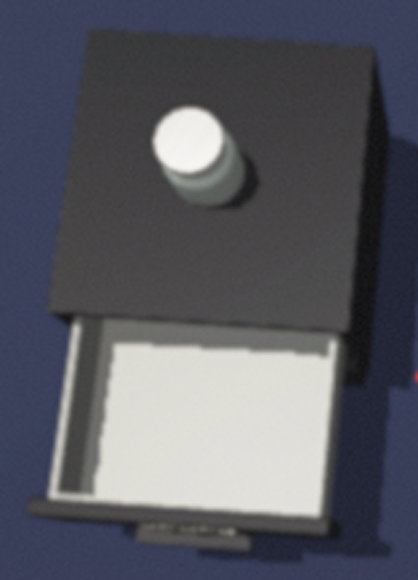

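The crops confirm it: the white part lies in the mould pocket with its rib running up the slope, rib foot at top-crop (135,210). In the drawer crop, the drawer is open and empty, with its front edge running from (28,500) to (330,530). Next I triangulate.

```bash
cat > h.py <<'E'
import numpy as np, cv2
from rig import bot, vision
from scipy.spatial.transform import Rotation as Rn
def P(n):
    m=vision.camera_model(n); return m["camera_matrix"]@np.diag([1,-1,-1])@m["camera_from_world"][:3]
def tri(t,s):
    X=cv2.triangulatePoints(P("top"),P("scene"),np.float64(t).reshape(2,1),np.float64(s).reshape(2,1))[:,0]; X=X[:3]/X[3]
    e=[np.round((lambda q:q[:2]/q[2])(P(n)@np.r_[X,1])-p,1) for n,p in(("top",t),("scene",s))]; return X,e
def plane(n,p,z):
    M=P(n); H=np.c_[M[:,0],M[:,1],M[:,2]*z+M[:,3]]; q=np.linalg.solve(H,[*p,1]); return q[:2]/q[2]
def un(off,c,k): return np.array(off)+(np.array(c)+.5)/k-.5
def plan(p,R):  # shift (mm) and turn (rad) in tool axes from measured pose
    s=bot.read_state(); A=s["tcp_rot"]
    print("shift",np.round(A.T@(np.array(p)-s["position"])*1e3,1),"turn",np.round(Rn.from_matrix(A.T@R).as_rotvec(),3))
E
python3 - <<'E'
from h import *
np.set_printoptions(precision=4,suppress=True)
T=lambda c:un((280,145),c,3.3); S=lambda c:un((105,115),(c[0]-396,c[1]),3.3)
for n,a,b in(("platecorner",(137,138),(633,360)),("hole lo",(157,158),(615,332)),("hole up",(197,147),(573,312)),
 ("face near",(110,120),(657,397)),("face far",(157,322),(650,250)),("ribend",(132,210),(658,272))): print(n,*tri(T(a),S(b)))
T2=lambda c:un((80,60),c,2.7)
for c in((90,30),(373,47),(348,330),(50,312)): print("chest",plane("top",T2(c),.194))
print("front",*tri(T2((28,512)),(306,146)),*tri(T2((331,532)),(411,151)))
E
```

```text
platecorner [ 0.5982 -0.1789  0.0728] [array([-0.3,  0. ]), array([-0.3, -0. ])]
hole lo [ 0.5809 -0.1928  0.0817] [array([-0.1,  0. ]), array([-0.1, -0. ])]
hole up [ 0.5854 -0.2185  0.101 ] [array([-0.5,  0.1]), array([-0.6, -0.1])]
face near [ 0.6159 -0.161   0.057 ] [array([-0.2,  0. ]), array([-0.2, -0. ])]
face far [ 0.4591 -0.1932  0.061 ] [array([-0.,  0.]), array([-0., -0.])]
ribend [ 0.5379 -0.1702  0.1004] [array([-0.1,  0. ]), array([-0.1, -0. ])]
chest [0.8467 0.3238]
chest [0.833  0.0765]
chest [0.58   0.0906]
chest [0.5933 0.3376]
front [0.4388 0.2168 0.2398] [array([52.5, -5.9]), array([ 54.3, -19. ])] [0.4645 0.213  0.2147] [array([-54.1, -24.5]), array([-52.5,  -8.4])]
```

Run:
```python
from h import *
np.set_printoptions(precision=4,suppress=True)
T2=lambda c:un((80,60),c,2.7)
print("front",*tri(T2((28,512)),(411,151)),*tri(T2((331,532)),(306,146)))
for yaw in (11.6,):
    a=np.radians(yaw); y=np.array([np.cos(a),np.sin(a),0]); u=np.array([np.sin(a),-np.cos(a),0]); b=np.radians(38); Z=np.array([0,0,1])
    x=np.cos(b)*u+np.sin(b)*Z; z=-np.sin(b)*u+np.cos(b)*Z; C=np.c_[x,y,z]
    for n,p,q in(("plate",(.5982,-.1789,.0728),(-30,55,12)),("near",(.6159,-.161,.057),(-55,80,9)),("far",(.4591,-.1932,.061),(-55,-80,9)),("rib",(.5379,-.1702,.1004),(-30,0,44))):
        print(n,np.array(p)-C@np.array(q)/1e3)
```

```text
front [0.4297 0.347  0.1789] [array([0.2, 0. ]), array([ 0.2, -0. ])] [0.4159 0.1029 0.1738] [array([-0.6, -0. ]), array([-0.6,  0. ])]
plate [ 0.5506 -0.2204  0.0818]
near [ 0.5474 -0.225   0.0838]
far [ 0.5473 -0.225   0.0878]
rib [ 0.5481 -0.2199  0.0842]
```

```bash
cat >> h.py <<'E'
_a,_b=np.radians(11.6),np.radians(38)
_u=np.array([np.sin(_a),-np.cos(_a),0]); _Z=np.array([0,0,1.])
xc=np.cos(_b)*_u+np.sin(_b)*_Z; yc=np.array([np.cos(_a),np.sin(_a),0]); zc=-np.sin(_b)*_u+np.cos(_b)*_Z
O=np.array([.548,-.2225,.0845]); RG=np.c_[-xc,yc,-zc]
_d=np.array([.998,-.055,0]); yd=np.array([.055,.998,0]); RD=np.c_[np.cross(yd,-_Z),yd,-_Z]; D=np.array([.495,.221,.11])
E
python3 - <<'E'
from h import *
plan((.25,-.50,.40),RG); plan((.46,-.20,.40),RG); plan(O+.15*zc,RG)
E
```

```text
shift [ 130.6  -81.2 -159.4] turn [-0.512 -0.526 -1.483]
shift [ 402.9 -326.  -158.9] turn [-0.512 -0.526 -1.483]
shift [ 485.8 -376.1   38.6] turn [-0.512 -0.526 -1.483]
```

```bash
python3 -m handwheel '[{"xyz":[10,-10,-45],"delta_rot":[0,0,0],"hand":-1},{"xyz":[40,-30,-90],"delta_rot":[-0.05,-0.05,-0.15],"hand":-1},{"xyz":[75,-65,-130],"delta_rot":[-0.1,-0.1,-0.3],"hand":-1},{"xyz":[115,-95,-160],"delta_rot":[-0.15,-0.15,-0.45],"hand":-1},{"xyz":[155,-125,-160],"delta_rot":[-0.2,-0.2,-0.6],"hand":-1}]'
python3 -c "
from h import *
plan((.46,-.20,.40),RG); plan(O+.15*zc,RG)"
```

```text
time_s: 0.72
position: [0.2653, -0.452, 0.4043]
tcp_rot: [[0.662, 0.746, -0.067], [0.707, -0.652, -0.274], [-0.248, 0.134, -0.959]]
force: [0.5, 0.3, -0.5]
opening: 0.996
grasp_force: 0.0
shift [308.2 -19.5 -77.8] turn [-0.295 -0.319 -0.883]
shift [451.1 -38.4  88.3] turn [-0.295 -0.319 -0.883]
```

```bash
python3 -m handwheel '[{"xyz":[50,-3,-15],"delta_rot":[-0.05,-0.05,-0.15],"hand":-1},{"xyz":[105,-7,-30],"delta_rot":[-0.1,-0.1,-0.3],"hand":-1},{"xyz":[160,-11,-45],"delta_rot":[-0.15,-0.16,-0.45],"hand":-1},{"xyz":[220,-15,-60],"delta_rot":[-0.2,-0.21,-0.6],"hand":-1},{"xyz":[275,-18,-70],"delta_rot":[-0.25,-0.27,-0.75],"hand":-1}]'
python3 -c "
from h import *
plan(O+.15*zc,RG);plan(O+.11*zc,RG);print(bot.read_state()['joint_positions'])"
```

```text
time_s: 1.35
position: [0.4393, -0.2255, 0.3996]
tcp_rot: [[-0.033, 0.997, 0.073], [0.822, 0.069, -0.566], [-0.569, 0.042, -0.821]]
force: [0.1, -0.6, 0.0]
opening: 1.001
grasp_force: 0.0
shift [185.9  88.1 115.4] turn [-0.046 -0.054 -0.132]
shift [183.8  90.  155.3] turn [-0.046 -0.054 -0.132]
[-23.81491027   6.51671959 100.42816702 -34.90237731  58.51992844
 -12.21863252]
```

```bash
python3 -m handwheel '[{"xyz":[50,25,0],"delta_rot":[-0.02,-0.02,-0.06],"hand":-1},{"xyz":[105,50,0],"delta_rot":[-0.046,-0.054,-0.132],"hand":-1},{"xyz":[155,75,25],"delta_rot":[-0.046,-0.054,-0.132],"hand":-1},{"xyz":[186,88,70],"delta_rot":[-0.046,-0.054,-0.132],"hand":-1},{"xyz":[186,88,115],"delta_rot":[-0.046,-0.054,-0.132],"hand":-1}]'
python3 - <<'E'
from h import *
plan(O+.036*zc,RG)
for n,(r0,r1,c0,c1) in (("top",(130,270,270,410)),("scene",(90,260,90,260))):
    cv2.imwrite(f"pics/{n}1.png",cv2.resize(vision.capture(n)[r0:r1,c0:c1,::-1],(400,400),interpolation=cv2.INTER_CUBIC))
cv2.imwrite("pics/c3.png",np.hstack([cv2.imread("pics/top1.png"),cv2.imread("pics/scene1.png")]))
E
```

```text
time_s: 1.98
position: [0.5296, -0.1317, 0.2001]
tcp_rot: [[-0.159, 0.98, 0.122], [0.775, 0.2, -0.6], [-0.612, -0.001, -0.791]]
force: [0.6, -0.7, 0.8]
opening: 1.0
grasp_force: 0.0
shift [-2.300e+00 -1.000e-01  1.122e+02] turn [-0.001 -0.005 -0.   ]
```

View pics/c3.png

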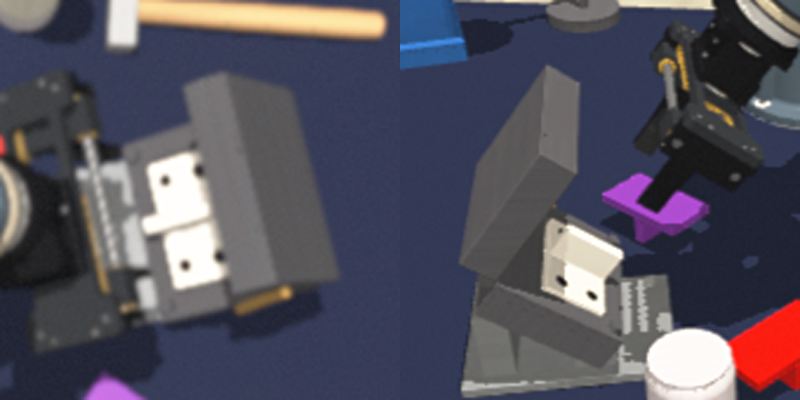

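The gripper is aligned with the mould in both views and straddles the rib (top crop about (180,217)). I advance along the tool axis.

```bash
python3 -m handwheel '[{"xyz":[-2,0,25],"delta_rot":[0,0,0],"hand":-1},{"xyz":[-2,0,50],"delta_rot":[0,0,0],"hand":-1},{"xyz":[-2,0,72],"delta_rot":[0,0,0],"hand":-1},{"xyz":[-2,0,88],"delta_rot":[0,0,0],"hand":-1},{"xyz":[-2,0,88],"delta_rot":[0,0,0],"hand":-1}]'
python3 -c "
from h import *
plan(O+.036*zc,RG)
a=vision.capture('top')[130:270,270:410,::-1];b=vision.capture('scene')[90:260,90:260,::-1]
cv2.imwrite('pics/c4.png',np.hstack([cv2.resize(i,(400,400),interpolation=cv2.INTER_CUBIC) for i in(a,b)]))"
```

```text
time_s: 2.7
position: [0.5398, -0.1885, 0.1351]
tcp_rot: [[-0.153, 0.981, 0.12], [0.775, 0.195, -0.602], [-0.614, 0.001, -0.79]]
force: [0.6, 0.1, 0.4]
opening: 1.002
grasp_force: 0.0
shift [ 3.6  1.3 25.3] turn [-0.003 -0.002 -0.006]
```

View pics/c4.png

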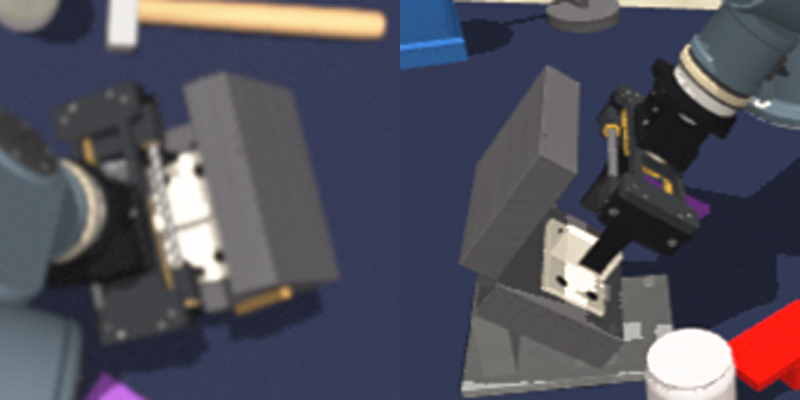

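The near finger sits beside the rib over the plate, at about (590,260), with no contact. I go the last 24 mm.

```bash
python3 -m handwheel '[{"xyz":[2,1,8],"delta_rot":[0,0,0],"hand":-1},{"xyz":[3,1,15],"delta_rot":[0,0,0],"hand":-1},{"xyz":[3,1,20],"delta_rot":[0,0,0],"hand":-1},{"xyz":[3,1,24],"delta_rot":[0,0,0],"hand":-1},{"xyz":[3,1,24],"delta_rot":[0,0,0],"hand":-1}]'
```

```text
time_s: 3.42
position: [0.543, -0.2002, 0.1135]
tcp_rot: [[-0.154, 0.981, 0.12], [0.775, 0.196, -0.601], [-0.613, 0.0, -0.79]]
force: [-0.2, 1.0, 1.2]
opening: 1.003
grasp_force: 0.0
```

```bash
python3 -m handwheel '[{"xyz":[0,0,0],"delta_rot":[0,0,0],"hand":0.3},{"xyz":[0,0,0],"delta_rot":[0,0,0],"hand":0.6},{"xyz":[0,0,0],"delta_rot":[0,0,0],"hand":1},{"xyz":[0,0,0],"delta_rot":[0,0,0],"hand":1},{"xyz":[0,0,0],"delta_rot":[0,0,0],"hand":1}]'
```

```text
time_s: 4.05
position: [0.5432, -0.2, 0.1139]
tcp_rot: [[-0.154, 0.981, 0.121], [0.775, 0.196, -0.601], [-0.613, 0.001, -0.79]]
force: [0.5, 0.3, -0.2]
opening: 0.515
grasp_force: 0.0
```

```bash
python3 -m handwheel '[{"xyz":[0,0,0],"delta_rot":[0,0,0],"hand":1},{"xyz":[0,0,0],"delta_rot":[0,0,0],"hand":1},{"xyz":[0,0,0],"delta_rot":[0,0,0],"hand":1},{"xyz":[0,0,0],"delta_rot":[0,0,0],"hand":1},{"xyz":[0,0,0],"delta_rot":[0,0,0],"hand":1}]'
```

```text
time_s: 4.68
position: [0.5432, -0.2, 0.1138]
tcp_rot: [[-0.154, 0.981, 0.121], [0.774, 0.196, -0.601], [-0.613, 0.001, -0.79]]
force: [-0.9, -0.3, 0.1]
opening: 0.141
grasp_force: 30.0
```

```bash
python3 -m handwheel '[{"xyz":[0,0,-10],"delta_rot":[0,0,0],"hand":1},{"xyz":[0,0,-30],"delta_rot":[0,0,0],"hand":1},{"xyz":[0,0,-60],"delta_rot":[0,0,0],"hand":1},{"xyz":[0,0,-95],"delta_rot":[0,0,0],"hand":1},{"xyz":[0,0,-130],"delta_rot":[0,0,0],"hand":1}]'
python3 -c "
from h import *
plan((.50,-.05,.36),RG);plan((.49,.08,.36),RD);plan(D+[0,0,.2],RD)"
```

```text
time_s: 5.3
position: [0.5266, -0.1205, 0.2171]
tcp_rot: [[-0.154, 0.981, 0.12], [0.776, 0.196, -0.6], [-0.612, 0.001, -0.791]]
force: [0.2, -0.6, -1.8]
opening: 0.137
grasp_force: 30.0
shift [ -28.7  -12.2 -158.5] turn [-0.003 -0.005 -0.005]
shift [  73.7    3.4 -237.7] turn [-0.433  0.559 -1.268]
shift [ 212.9   35.8 -282.2] turn [-0.433  0.559 -1.268]
```

```bash
python3 -m handwheel '[{"xyz":[-5,0,-50],"delta_rot":[0,0,0],"hand":1},{"xyz":[-5,0,-100],"delta_rot":[-0.04,0.06,-0.13],"hand":1},{"xyz":[5,0,-150],"delta_rot":[-0.1,0.12,-0.27],"hand":1},{"xyz":[30,0,-190],"delta_rot":[-0.15,0.19,-0.42],"hand":1},{"xyz":[70,3,-220],"delta_rot":[-0.2,0.25,-0.57],"hand":1}]'
python3 -c "
from h import *
plan(D+[0,0,.2],RD);print(bot.read_state()['joint_positions'])"
```

```text
time_s: 5.92
position: [0.4922, 0.0672, 0.3494]
tcp_rot: [[-0.693, 0.696, 0.189], [0.626, 0.71, -0.322], [-0.358, -0.105, -0.928]]
force: [0.6, 0.3, -2.9]
opening: 0.133
grasp_force: 30.0
shift [108.5 115.3 -12.5] turn [-0.232  0.314 -0.692]
[  6.22730009  11.68137783  97.17661412 -22.33256888  63.62269964
 -31.78333139]
```

```bash
python3 -m handwheel '[{"xyz":[25,28,-3],"delta_rot":[-0.05,0.06,-0.14],"hand":1},{"xyz":[50,56,-6],"delta_rot":[-0.1,0.13,-0.28],"hand":1},{"xyz":[80,85,-9],"delta_rot":[-0.15,0.2,-0.43],"hand":1},{"xyz":[108,115,-12],"delta_rot":[-0.195,0.26,-0.57],"hand":1},{"xyz":[108,115,-12],"delta_rot":[-0.232,0.314,-0.692],"hand":1}]'
python3 -c "
from h import *
plan(D+[0,0,.2],RD);plan(D+[0,0,.036],RD)
a=vision.capture('top')[60:275,60:275,::-1];b=vision.capture('scene')[60:350,262:470,::-1]
cv2.imwrite('pics/c5.png',np.hstack([cv2.resize(a,(480,480)),cv2.resize(b,(320,480))]))"
```

```text
time_s: 6.55
position: [0.4948, 0.221, 0.3062]
tcp_rot: [[-0.999, 0.051, -0.006], [0.051, 0.999, -0.0], [0.006, -0.001, -1.0]]
force: [-0.7, -0.5, -0.7]
opening: 0.134
grasp_force: 30.0
shift [-0.2  0.  -3.8] turn [-0.001 -0.006  0.004]
shift [-1.200e+00  1.000e-01  1.602e+02] turn [-0.001 -0.006  0.004]
```

View pics/c5.png

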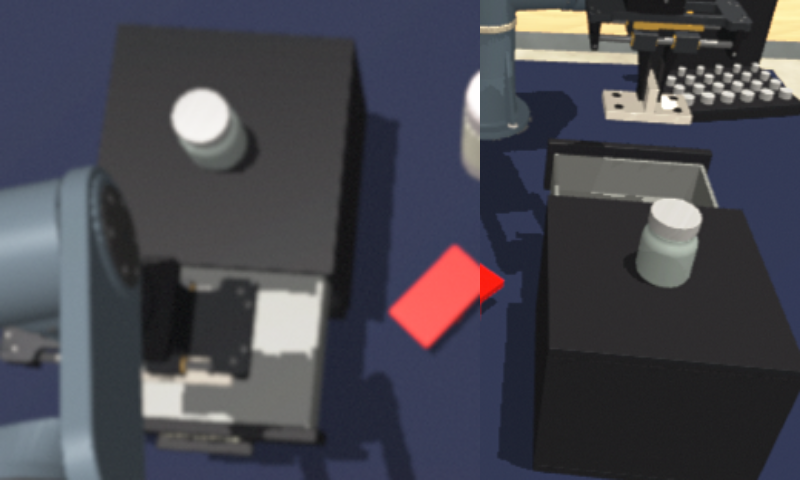

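The bracket hangs level over the drawer, at (645,105) in the right half, clear of the chest edge. I descend.

```bash
python3 -m handwheel '[{"xyz":[-1,0,35],"delta_rot":[0,-0.006,0.004],"hand":1},{"xyz":[-1,0,75],"delta_rot":[0,-0.006,0.004],"hand":1},{"xyz":[-1,0,110],"delta_rot":[0,-0.006,0.004],"hand":1},{"xyz":[-1,0,135],"delta_rot":[0,-0.006,0.004],"hand":1},{"xyz":[-1,0,140],"delta_rot":[0,-0.006,0.004],"hand":1}]'
python3 -m handwheel '[{"xyz":[0,0,0],"delta_rot":[0,0,0],"hand":1},{"xyz":[0,0,3],"delta_rot":[0,0,0],"hand":1},{"xyz":[0,0,6],"delta_rot":[0,0,0],"hand":1},{"xyz":[0,0,9],"delta_rot":[0,0,0],"hand":1},{"xyz":[0,0,12],"delta_rot":[0,0,0],"hand":1}]'
python3 -c "
from h import *
plan(D+[0,0,.036],RD)"
```

```text
time_s: 7.28
position: [0.4956, 0.2176, 0.1659]
tcp_rot: [[-0.998, 0.065, 0.001], [0.065, 0.998, -0.004], [-0.001, -0.004, -1.0]]
force: [-0.2, 0.1, -2.6]
opening: 0.136
grasp_force: 30.0
time_s: 7.9
position: [0.4975, 0.2178, 0.1552]
tcp_rot: [[-0.998, 0.064, 0.005], [0.064, 0.998, -0.003], [-0.005, -0.003, -1.0]]
force: [0.0, -0.2, -2.5]
opening: 0.137
grasp_force: 30.0
shift [2.8 3.1 9.1] turn [-0.003  0.005 -0.009]
```

```bash
python3 -m handwheel '[{"xyz":[1,2,2],"delta_rot":[0,0.005,0],"hand":1},{"xyz":[2,2,4],"delta_rot":[0,0.005,0],"hand":1},{"xyz":[2,2,5],"delta_rot":[0,0.005,0],"hand":1},{"xyz":[2,2,6],"delta_rot":[0,0.005,0],"hand":1},{"xyz":[2,2,6],"delta_rot":[0,0.005,0],"hand":1}]'
```

```text
time_s: 8.52
position: [0.4957, 0.2199, 0.1492]
tcp_rot: [[-0.998, 0.064, -0.0], [0.064, 0.998, -0.003], [0.0, -0.003, -1.0]]
force: [-0.3, -0.4, -2.2]
opening: 0.133
grasp_force: 30.0
```

```bash
python3 -m handwheel '[{"xyz":[0,0,1],"delta_rot":[0,0,0],"hand":1},{"xyz":[0,0,2],"delta_rot":[0,0,0],"hand":1},{"xyz":[0,0,3],"delta_rot":[0,0,0],"hand":1},{"xyz":[0,0,4],"delta_rot":[0,0,0],"hand":1},{"xyz":[0,0,4],"delta_rot":[0,0,0],"hand":1}]'
```

```text
time_s: 9.15
position: [0.4957, 0.2198, 0.1455]
tcp_rot: [[-0.998, 0.063, -0.0], [0.063, 0.998, -0.003], [-0.0, -0.003, -1.0]]
force: [-0.2, -0.5, 0.4]
opening: 0.139
grasp_force: 30.0
```

```bash
python3 -m handwheel '[{"xyz":[0,0,1],"delta_rot":[0,0,0],"hand":1},{"xyz":[0,0,2],"delta_rot":[0,0,0],"hand":1},{"xyz":[0,0,3],"delta_rot":[0,0,0],"hand":1},{"xyz":[0,0,3],"delta_rot":[0,0,0],"hand":1},{"xyz":[0,0,3],"delta_rot":[0,0,0],"hand":1}]'
```

```text
time_s: 9.78
position: [0.4979, 0.2197, 0.1453]
tcp_rot: [[-0.998, 0.063, 0.005], [0.063, 0.998, -0.003], [-0.006, -0.003, -1.0]]
force: [-1.8, -2.5, 16.7]
opening: 0.135
grasp_force: 30.0
```

Contact with the floor (+17 N). I ease off 2.5 mm and open.

```bash
python3 -m handwheel '[{"xyz":[0,0,-2],"delta_rot":[0,0,0],"hand":1},{"xyz":[0,0,-2.5],"delta_rot":[0,0,0],"hand":0.5},{"xyz":[0,0,-2.5],"delta_rot":[0,0,0],"hand":0},{"xyz":[0,0,-2.5],"delta_rot":[0,0,0],"hand":-0.2},{"xyz":[0,0,-2.5],"delta_rot":[0,0,0],"hand":-0.2}]'
python3 -m handwheel '[{"xyz":[0,0,0],"delta_rot":[0,0,0],"hand":-0.2},{"xyz":[0,0,0],"delta_rot":[0,0,0],"hand":-0.2},{"xyz":[0,0,0],"delta_rot":[0,0,0],"hand":-0.2},{"xyz":[0,0,0],"delta_rot":[0,0,0],"hand":-0.2},{"xyz":[0,0,0],"delta_rot":[0,0,0],"hand":-0.2}]'
```

```text
time_s: 10.4
position: [0.4955, 0.2199, 0.1444]
tcp_rot: [[-0.998, 0.063, -0.001], [0.063, 0.998, -0.003], [0.001, -0.003, -1.0]]
force: [0.4, 0.4, -0.2]
opening: 0.504
grasp_force: 0.0
time_s: 11.02
position: [0.4957, 0.2199, 0.1447]
tcp_rot: [[-0.998, 0.064, -0.0], [0.064, 0.998, -0.003], [0.0, -0.003, -1.0]]
force: [-1.0, 0.2, -0.4]
opening: 0.6
grasp_force: 0.0
```

```bash
python3 -m handwheel '[{"xyz":[0,0,-20],"delta_rot":[0,0,0],"hand":-0.2},{"xyz":[0,0,-55],"delta_rot":[0,0,0],"hand":-0.2},{"xyz":[0,0,-105],"delta_rot":[0,0,0],"hand":0},{"xyz":[40,0,-130],"delta_rot":[0,0,0],"hand":0.5},{"xyz":[90,0,-130],"delta_rot":[0,0,0],"hand":1}]'
python3 -m handwheel '[{"xyz":[40,0,0],"delta_rot":[0,0,0],"hand":1},{"xyz":[40,0,0],"delta_rot":[0,0,0],"hand":1},{"xyz":[40,0,0],"delta_rot":[0,0,0],"hand":1},{"xyz":[40,0,0],"delta_rot":[0,0,0],"hand":1},{"xyz":[40,0,0],"delta_rot":[0,0,0],"hand":1}]'
python3 -c "
from h import *
plan((.372,.228,.166),RD)
a=vision.capture('top')[60:275,60:275,::-1];b=vision.capture('scene')[60:350,262:470,::-1]
cv2.imwrite('pics/c6.png',np.hstack([cv2.resize(a,(480,480)),cv2.resize(b,(320,480))]))"
```

```text
time_s: 11.65
position: [0.4072, 0.2264, 0.277]
tcp_rot: [[-0.998, 0.065, 0.006], [0.065, 0.998, -0.001], [-0.006, -0.001, -1.0]]
force: [0.2, 0.8, 0.0]
opening: 0.356
grasp_force: 0.0
time_s: 12.28
position: [0.3669, 0.2285, 0.2746]
tcp_rot: [[-0.998, 0.064, -0.0], [0.064, 0.998, -0.003], [0.0, -0.003, -1.0]]
force: [-0.4, -0.4, -0.6]
opening: 0.003
grasp_force: 0.0
shift [ -5.1   0.2 108.6] turn [-0.003 -0.    -0.009]
```

View pics/c6.png

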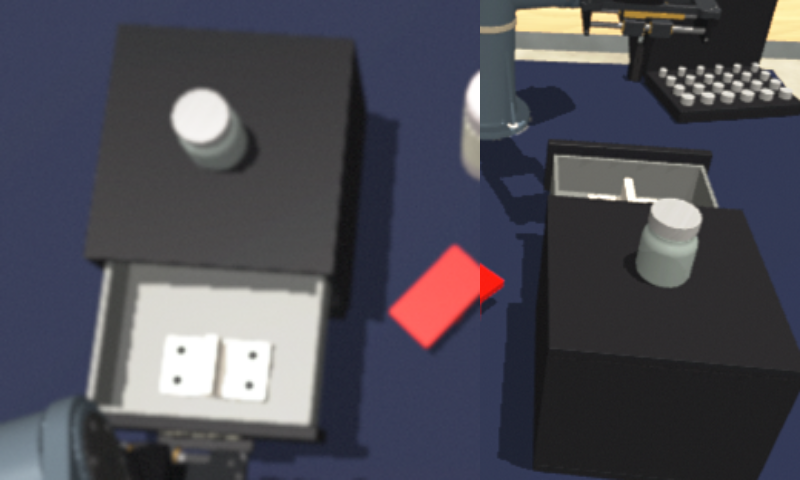

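The bracket lies flat on the drawer floor, rib up, at about (215,367) in the left half. Next I lower the closed fingers in front of the drawer and push.

```bash
python3 -m handwheel '[{"xyz":[0,0,30],"delta_rot":[0,0,0],"hand":1},{"xyz":[0,0,65],"delta_rot":[0,0,0],"hand":1},{"xyz":[0,0,95],"delta_rot":[0,0,0],"hand":1},{"xyz":[0,0,107],"delta_rot":[0,0,0],"hand":1},{"xyz":[0,0,107],"delta_rot":[0,0,0],"hand":1}]'
python3 -m handwheel '[{"xyz":[-10,0,0],"delta_rot":[0,0,0],"hand":1},{"xyz":[-22,0,0],"delta_rot":[0,0,0],"hand":1},{"xyz":[-34,0,0],"delta_rot":[0,0,0],"hand":1},{"xyz":[-46,0,0],"delta_rot":[0,0,0],"hand":1},{"xyz":[-58,0,0],"delta_rot":[0,0,0],"hand":1}]'
```

```text
time_s: 13.0
position: [0.3659, 0.2281, 0.1673]
tcp_rot: [[-0.998, 0.064, -0.002], [0.064, 0.998, -0.004], [0.002, -0.004, -1.0]]
force: [0.2, 0.5, -0.0]
opening: 0.007
grasp_force: 0.0
time_s: 13.62
position: [0.4239, 0.2244, 0.1677]
tcp_rot: [[-0.998, 0.064, -0.002], [0.064, 0.998, -0.003], [0.002, -0.003, -1.0]]
force: [-1.9, 0.8, 0.8]
opening: 0.009
grasp_force: 1.0
```

```bash
python3 -m handwheel '[{"xyz":[-14,0,0],"delta_rot":[0,0,0],"hand":1},{"xyz":[-28,0,0],"delta_rot":[0,0,0],"hand":1},{"xyz":[-42,0,0],"delta_rot":[0,0,0],"hand":1},{"xyz":[-56,0,0],"delta_rot":[0,0,0],"hand":1},{"xyz":[-70,0,0],"delta_rot":[0,0,0],"hand":1}]'
python3 -m handwheel '[{"xyz":[-12,0,0],"delta_rot":[0,0,0],"hand":1},{"xyz":[-24,0,0],"delta_rot":[0,0,0],"hand":1},{"xyz":[-36,0,0],"delta_rot":[0,0,0],"hand":1},{"xyz":[-46,0,0],"delta_rot":[0,0,0],"hand":1},{"xyz":[-54,0,0],"delta_rot":[0,0,0],"hand":1}]'
```

```text
time_s: 14.25
position: [0.4945, 0.2201, 0.1676]
tcp_rot: [[-0.998, 0.064, -0.001], [0.064, 0.998, -0.003], [0.0, -0.003, -1.0]]
force: [-2.1, 1.5, 0.3]
opening: 0.005
grasp_force: 1.0
time_s: 14.88
position: [0.5482, 0.2166, 0.1676]
tcp_rot: [[-0.998, 0.064, -0.0], [0.064, 0.998, -0.003], [0.0, -0.003, -1.0]]
force: [-1.5, 1.3, 1.1]
opening: 0.004
grasp_force: 0.9
```

```bash
python3 -m handwheel '[{"xyz":[-5,0,0],"delta_rot":[0,0,0],"hand":1},{"xyz":[-10,0,0],"delta_rot":[0,0,0],"hand":1},{"xyz":[-15,0,0],"delta_rot":[0,0,0],"hand":1},{"xyz":[-20,0,0],"delta_rot":[0,0,0],"hand":1},{"xyz":[-20,0,0],"delta_rot":[0,0,0],"hand":1}]'
```

```text
time_s: 15.5
position: [0.5603, 0.2157, 0.1676]
tcp_rot: [[-0.998, 0.063, -0.017], [0.063, 0.998, -0.004], [0.016, -0.005, -1.0]]
force: [-16.0, 2.7, 10.9]
opening: 0.008
grasp_force: 7.7
```

Resistance of 16 N: probably the stop. I back off and check from above.

```bash
python3 -m handwheel '[{"xyz":[20,0,0],"delta_rot":[0,0,0],"hand":1},{"xyz":[50,0,0],"delta_rot":[0,0,0],"hand":1},{"xyz":[90,0,-20],"delta_rot":[0,0,0],"hand":1},{"xyz":[140,0,-40],"delta_rot":[0,0,0],"hand":1},{"xyz":[180,0,-60],"delta_rot":[0,0,0],"hand":1}]'
python3 -c "
from h import *
a=vision.capture('top')[60:220,80:240,::-1]
cv2.imwrite('pics/c7.png',cv2.resize(a,(600,600),interpolation=cv2.INTER_CUBIC))"
```

```text
time_s: 16.12
position: [0.3868, 0.2267, 0.2284]
tcp_rot: [[-0.998, 0.063, 0.001], [0.063, 0.998, -0.004], [-0.001, -0.004, -1.0]]
force: [0.4, -0.5, 1.0]
opening: 0.008
grasp_force: 0.0
```

View pics/c7.png

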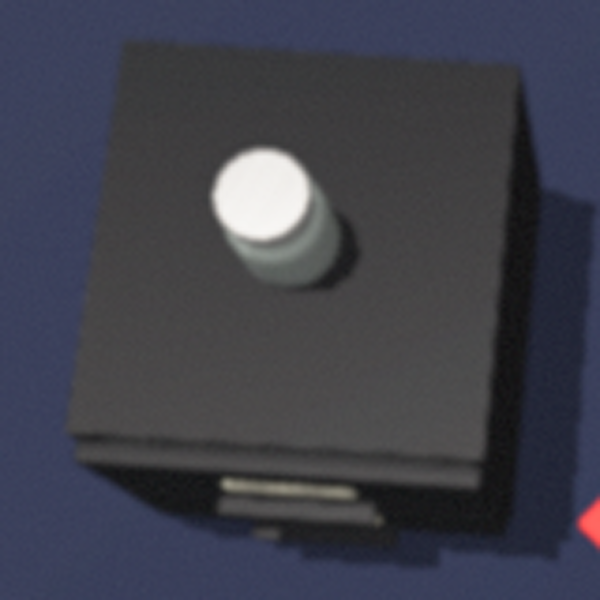

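Run:
```python
from h import *
f=lambda c,z:plane("top",un((80,60),c,3.75),z)
d=np.array([.998,-.055])
B=(f((125,42),.194)+f((520,66),.194))/2
for n,a,b,z in(("top edge",(70,436),(485,460),.194),("front upper inner",(75,445),(482,466),.177),("front upper outer",(75,462),(480,487),.177)):
    m=(f(a,z)+f(b,z))/2; print(n,m,"from back along x",(m-B)@d)
im=cv2.imread("pics/c7.png",0)
print(im[425:510:3,150],im[425:510:3,430])
```

```text
top edge [0.58545238 0.21343448] from back along x -0.2544026441828132
front upper inner [0.58478654 0.2168238 ] from back along x -0.2552535693306826
front upper outer [0.57300833 0.21679064] from back along x -0.26700639584398617
[76 75 74 68 58 51 51 56 63 70 75 76 75 63 45 29 25 24 26 27 24 24 24 23
 23 25 31 43 55] [77 78 78 79 79 78 79 78 77 75 65 56 55 60 65 69 76 82 81 69 51 35 25 23
 23 22 23 24 23]
```

```bash
python3 -c "
from rig import workorder
print(workorder.hand_in())"
```

```text
the job is handed in; nothing more can be done
None
```

I set the bracket flat in the drawer, rib up, released it, and slid the drawer against its stop; it measures flush to within about 3 mm. The spray can, hammer and jar weren't touched, and I handed the job in at about 16 s; the hand-in gave no verdict.

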